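# Open the culture inspection box to its marked viewing angle

### The arm

A 7-joint arm with a two-finger parallel gripper is mounted at the origin on the work surface. World frame = base frame: x ahead of the robot, y to its left, z up, the work surface at z = 0. Lengths are in m, angles in rad, forces in N, time in s.
With the tool pointing down it reaches from about 0.425 to 0.925 m from the base axis. Payload 6.8 kg.
Tool frame: the origin (TCP) lies at the very end of the fingers, on their centre line; the grasp point (between the pads) lies 19 mm behind it; z points along the fingers, y is the line along which they close (so a half turn about z gives the same grasp; the last joint's range is limited). The gripper opens to 85 mm and grips with 20 to 120 N. Pads are 22 mm wide; open, the fingers measure 114 mm over their backs; the gripper's body (76 mm by 85 mm) begins 54 mm behind the grasp point. The pads swing forward as they close: fully open they stand 13 mm farther back than shut.
Start: joints at [1.177, 0.477, 0.022, 1.555, -0.011, 1.109, -0.083], TCP at [0.19, -0.648, 0.231] pointing down, gripper open.
Joint ranges: [-2.96, 2.96], [-0.34, 2.1], [-1.41, 1.46], [0.24, 2.44], [-1.37, 4.51], [0.17, 1.92], [-2.96, 2.96]. Speed limits (rad/s): [2.39, 2.39, 3.14, 3.14, 3.14, 3.14, 3.14].

### API

Orientations are given as a rotation vector (axis times angle).
In Python, from bench import r gives the robot as it stands.
- The arm moves only by the shell command python3 -m jog 'ROWS' [FORCE]. ROWS is JSON, a list of rows, each an object of numbers: "fingers": the finger opening in m, from 0 to 0.0854; "x", "y", "z": the shift along the tool's x, y, z in m; "rx", "ry", "rz": the turn, a rotation vector about the tool's x, y, z in degrees. In form: [{"fingers": .., "x": .., "y": .., "z": .., "rx": .., "ry": .., "rz": ..}, ...]. A call has 1 to 8 rows; each row shifts and turns the commanded pose from where the row before left it, along the tool's axes as they then stand; what a row does not reach is not made up. A row lasts 1/8 s, in which the tool goes at most 62.5 mm and 10.7 degrees, less where a joint would pass 70% of its speed; a pose out of reach is approached as far as the arm can. A call is refused whole if a number of a shift passes 0.0625 or a number of a turn 10.7, either way. A call with a gripper value outside its range is refused whole. The fingers move at their own pace and stop on an object; FORCE is the grip in N (left out, the last holds). Time passes only in rows, so rows that do not move let the fingers close. It gives the time, the measured TCP pose, the force, the opening and the grip force at its end, in the units of the state.
- r.get_obs(): the state, without advancing time (a new reading comes with each control period).
- r.grab_frame(name): name is "scene" or "top"; returns (picture, depth): 420x560x3 uint8, red, green, blue; 420x560 float32, m along the optical axis (not along the pixel's ray), 0 where there is no reading.
- r.get_calibration(name): a dict with "mtx" (3x3 intrinsics, pixels), "extrinsics" (4x4, takes a point from camera to world coordinates). Camera axes: x right, y down, z forward; pixel columns grow to the right and rows downward; lengths in m; the calibration is good to about 2 mm. A picture is of the moment at which its call begins. get_calibration takes no time and is no camera call.
- r.hand_in(): hands the job in; it is judged then, once.
Trained networks look in the newest picture that a camera, given by its name, has taken for a name from the list of things; names that differ only in an ending like _2 or _b are one class to them, and where a whole thing is asked for, a point or a joint stands for the part that bears it (a point fixed in the world has none). Each returns a list of dicts, best first, with "score" (0 to 1); they miss things now and then, are a little off and sometimes report something else, mostly with a low value. They report only what shows in the picture. A call takes as long as a camera call.
- r.search_frame(target, camera): "xyz" ([x, y, z] in m, in world coordinates, good to about 4 mm: the middle of the surface that is visible of it).
- r.landmark_of(target, camera): "xyz" ([x, y, z] in m, in world coordinates, good to about 4 mm: a listed point, or the origin of a listed thing).
The state is a dict: "clock": time; "joints": joint angles; "qvel": joint speeds; "tau": joint torques, N m; "tcp_pos": TCP position; "orientation": TCP orientation; "contact_force": force on the tool from outside, world axes, zero at the start; "moment": the same for the moment, N m; "grip_width": finger opening in m; "gripper_force": force on a finger pad.
Only numpy, scipy, OpenCV 4.12 (cv2) and the standard library are available. Lean on these libraries where they do the work, as an engineer would, in place of code of your own. Each camera call takes 0.05 s, during which the arm holds its last target. There are 200 camera calls.

### The job

Swing the blue stabiliser leg on the side of the inspection box out until it snaps home against its end stop; only then lift the amber lid by its bar handle until the bar is in line with the ball of the red marker arm. Finish while still holding the lid steady there with the gripper (it drops if let go), and do not disturb the marker arm or the other things on the bench.

Things in the scene. Friction and masses are not known exactly. Their poses are not given: they have to be found in the camera images.
- box: The inspection box: white open box 170 (x) by 220 (y) by 90 mm high, standing fast on the bench. Origin under its centre at bench level; its x axis points to the hinged (far) side, y to its left, z up; the front (handle side) faces -x. The lid closes its top; stabiliser leg on its right (-y) side, red marker arm on its left (+y) side.
- lid_hinge (a point): Point on the lid's hinge line, midway along it: in the box frame at (85, 0, 94) mm. The hinge runs along the box's y axis.
- lid_handle (a point): Middle of the lid's bar handle: a round steel bar 12 mm thick, 90 mm long, parallel to the hinge and held by two 10 mm arms at its ends 40 mm ahead of the lid's free edge (28 mm clear between bar and edge is free for a finger). It lies in the mid-plane of the lid, 210 mm from the hinge line, 94 mm above the bench when the lid is shut. Its x axis points from the handle to the hinge along the lid, y along the bar.
- lid (a joint): Opening angle of the amber lid in rad: 0 shut (level), grows as the handle rises, stop at 1.5. Lid panel 170 by 220 by 8 mm, mass about 0.3 to 0.55 kg, turning freely: it drops shut if let go. The round bar may turn between gripper pads.
- marker_tip (a point): Centre of the red ball (22 mm across) at the tip of the red marker arm, which turns on the same hinge line as the lid, 132 mm to the left of its middle. The ball is 210 mm from the hinge line, as the handle is. Its x axis points from the ball to the hinge along the arm.
- marker (a joint): Angle of the red marker arm in rad, counted as the lid's angle is (0 level, growing upward). It was set beforehand, stays by friction and marks the wanted lid angle: when joint lid equals joint marker, the handle bar is in line with the red ball.
- leg_hinge (a point): Point on the vertical hinge axis of the blue stabiliser leg, 27 mm above the bench; in the box frame at (0, -155, 27) mm.
- leg_post (a point): Centre of the top of the round blue upright grip post at the leg's outer end: post 14 mm across, free from 34 to 100 mm above the bench, 105 mm from the hinge axis. The leg below it is a bar 18 mm wide, 20 to 34 mm above the bench, with a round rubber foot 28 mm across.
- leg (a joint): Angle of the leg in rad: 0 folded, pointing to box -x along the box's right side; grows as the post swings out to box -y and then back; end stop at 1.571, pointing straight out to box -y. A sprung over-centre catch swings it back if let go below about 0.8; it resists most near 0.5 (1 to 1.5 N at the post); past about 1.2 it snaps home to the stop and stays.
- medium_bottle: Bystander: glass bottle 52 mm across, 130 mm high, blue cap; stands behind the swung-out leg. Origin under its centre.
- dishes: Bystander: stack of three clear dishes 86 mm across, 39 mm high, left of the box. Origin under its centre.
- tip_box: Bystander: blue pipette tip box with clear lid, 87 by 122 by 65 mm. Origin under its centre.
- mouse: Bystander: black computer mouse 100 by 58 by 30 mm. Origin under its centre.
- well_plate: Bystander: 24-well plate 86 by 127 by 21 mm lying on the bench. Origin under its centre.
- reagent_jar: Bystander: amber jar 60 mm across, 70 mm high, orange cap. Origin under its centre.

How it is judged:
On the way, in this order (a step that is already met when the one before it is completed fails the run):
1. the leg is snapped home at its end stop while the lid is still down (value of joint leg above 1.5 rad and value of joint lid below 0.15 rad), for 0.2 s.
2. the lid is held in line with the red marker arm (angle between the x axis of lid_handle and the x axis of marker_tip, either way round below 0.08 rad and contact force between the fingers and lid above 0.5 N), for 0.3 s.
At the end, for the whole second after the job is handed in: The leg is home (within 0.07 rad of its end stop), the lid is within 0.08 rad of the marker arm's angle and still (under 0.06 rad/s), carried by the gripper's fingers (more than 0.5 N) and by nothing else, and the marker arm is where it was (ball within 12 mm) (all of step 2 and value of joint leg above 1.5 rad and velocity of joint lid between -0.06 and 0.06 rad/s and distance of marker_tip from where it was at the start of the episode below 0.012 m and contact force between lid and medium_bottle below 0.05 N and contact force between lid and dishes below 0.05 N and contact force between lid and tip_box below 0.05 N and contact force between lid and mouse below 0.05 N and contact force between lid and well_plate below 0.05 N and contact force between lid and reagent_jar below 0.05 N); the arm keeps its last pose, push and grip.
It fails at once if the lid is lifted (past 0.2 rad) before the leg is home (value of joint lid above 0.2 rad and value of joint leg below 1.45 rad).
It fails at once if the marker arm is disturbed (its ball moved over 12 mm) (distance of marker_tip from where it was at the start of the episode above 0.012 m).
It fails at once if another thing on the bench is shoved over 30 mm (distance of any of medium_bottle, dishes, tip_box, mouse, well_plate, reagent_jar from where it was at the start of the episode above 0.03 m).
It also fails if it takes over 51 s, if anything falls off the work surface, if the arm or the gripper's body presses on something with over 40 N, if the wrist force passes 120 N, or if a joint passes its speed limit or range.

## Working session

There is one attempt and no reset: what is moved stays moved. The work goes in short steps, Python scripts to look and compute and a shell command to move; the robot and the scene stay as the last step left them, time stands still between calls to the robot, and variables do not carry over. Pictures are saved under pics/ and viewed, at most 10 in all, crops included, and the job is handed in when it is done.

```bash
mkdir -p pics
python3 - <<'E'
from bench import r
import cv2,numpy as np
for c in("scene","top"):
    p,d=r.grab_frame(c); cv2.imwrite(f"pics/{c}0.png",p[:,:,::-1])
    K=r.get_calibration(c);print(c,np.round(K["mtx"],1).tolist(),np.round(K["extrinsics"],3).tolist())
    for n in("box","lid_hinge","lid_handle","marker_tip","leg_hinge","leg_post","medium_bottle","dishes","tip_box","mouse","well_plate","reagent_jar"):
        print(n,[(np.round(q["xyz"],3).tolist(),round(q["score"],2)) for q in r.landmark_of(n,c)[:2]])
o=r.get_obs();print({k:np.round(v,3).tolist() for k,v in o.items()})
E
```

```text
scene [[407.1, 0.0, 285.1], [0.0, 407.1, 204.4], [0.0, 0.0, 1.0]] [[-0.718, 0.522, -0.461, 1.029], [0.696, 0.537, -0.476, 0.409], [-0.0, -0.663, -0.749, 0.878], [0.0, 0.0, 0.0, 1.0]]
box [([0.621, 0.131, 0.001], 0.81)]
lid_hinge []
lid_handle [([0.499, 0.13, 0.088], 0.83)]
marker_tip [([0.539, 0.261, 0.21], 0.85)]
leg_hinge [([0.617, -0.029, 0.027], 0.56)]
leg_post [([0.516, -0.034, 0.098], 0.59)]
medium_bottle [([0.734, -0.111, -0.004], 0.91), ([0.408, 0.381, -0.001], 0.38)]
dishes [([0.69, 0.387, -0.001], 0.65)]
tip_box [([0.408, 0.38, 0.0], 0.7)]
mouse [([0.531, -0.514, -0.002], 0.73)]
well_plate [([0.375, -0.414, -0.006], 0.96)]
reagent_jar [([0.657, -0.371, -0.002], 0.75)]
top [[417.9, 0.0, 280.4], [0.0, 417.9, 201.7], [0.0, 0.0, 1.0]] [[0.027, -0.989, 0.143, 0.374], [-1.0, -0.026, 0.011, -0.1], [-0.007, -0.143, -0.99, 1.4], [0.0, 0.0, 0.0, 1.0]]
box [([0.627, 0.128, 0.002], 0.72), ([0.653, -0.369, -0.0], 0.44)]
lid_hinge [([0.708, 0.124, 0.093], 0.93)]
lid_handle [([0.502, 0.13, 0.097], 0.72)]
marker_tip [([0.541, 0.257, 0.215], 0.7)]
leg_hinge [([0.731, -0.115, 0.0], 0.69), ([0.619, -0.028, 0.03], 0.68)]
leg_post [([0.513, -0.038, 0.098], 0.74)]
medium_bottle [([0.732, -0.113, -0.002], 0.71), ([0.65, -0.371, -0.0], 0.68)]
dishes [([0.691, 0.382, 0.001], 0.72)]
tip_box [([0.409, 0.378, -0.002], 0.56)]
mouse [([0.528, -0.518, -0.0], 0.69)]
well_plate [([0.374, -0.417, 0.001], 0.56)]
reagent_jar [([0.656, -0.371, -0.0], 0.68), ([0.624, 0.129, 0.002], 0.65)]
{'clock': 1.3, 'joints': [1.177, 0.477, 0.022, 1.555, -0.012, 1.109, -0.083], 'qvel': [-0.0, -0.001, -0.001, -0.001, 0.001, 0.001, 0.002], 'tau': [0.001, -59.632, 1.607, -28.154, 0.013, 0.002, -0.0], 'tcp_pos': [0.19, -0.648, 0.231], 'orientation': [3.11, 0.447, 0.0], 'contact_force': [0.018, 0.877, 0.218], 'moment': [0.009, 0.03, -0.003], 'gripper_force': 0.0, 'grip_width': 0.085}
```

View pics/scene0.png

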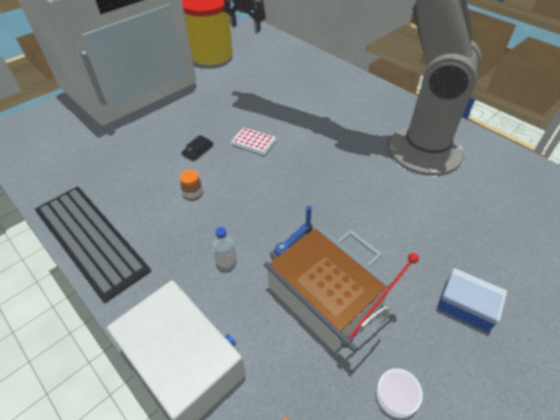

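```bash
python3 -m jog '[{"fingers":0.06,"x":0.04,"y":-0.041},{"x":0.04,"y":-0.041},{"x":0.04,"y":-0.041},{"x":0.04,"y":-0.041},{"x":0.04,"y":-0.041},{"x":0.04,"y":-0.041},{"x":0.04,"y":-0.041},{"x":0.04,"y":-0.041}]' 30
```

```text
validation failed for argument at $[0]...
```

The picture shows the box at about (330,285), the blue post at (309,212), the red ball at (413,258) and the bottle at (225,250). This matches the network's positions. The rows apparently need every key, so I'll write them out in full.

```bash
python3 -m jog '[{"fingers":0.06,"x":0.04,"y":-0.041,"z":0,"rx":0,"ry":0,"rz":0},{"fingers":0.06,"x":0.04,"y":-0.041,"z":0,"rx":0,"ry":0,"rz":0},{"fingers":0.06,"x":0.04,"y":-0.041,"z":0,"rx":0,"ry":0,"rz":0},{"fingers":0.06,"x":0.04,"y":-0.041,"z":0,"rx":0,"ry":0,"rz":0},{"fingers":0.06,"x":0.04,"y":-0.041,"z":0,"rx":0,"ry":0,"rz":0},{"fingers":0.06,"x":0.04,"y":-0.041,"z":0,"rx":0,"ry":0,"rz":0},{"fingers":0.06,"x":0.04,"y":-0.041,"z":0,"rx":0,"ry":0,"rz":0},{"fingers":0.06,"x":0.04,"y":-0.041,"z":0,"rx":0,"ry":0,"rz":0}]' 30
```

```text
clock: 2.3
tcp_pos: [0.4056, -0.2411, 0.2317]
orientation: [3.109, 0.447, 0.001]
contact_force: [0.5, 0.4, 0.2]
grip_width: 0.06
gripper_force: 0.0
```

```bash
python3 -m jog '[{"fingers":0.06,"x":0.0405,"y":-0.0416,"z":0,"rx":0,"ry":0,"rz":0},{"fingers":0.06,"x":0.0405,"y":-0.0416,"z":0,"rx":0,"ry":0,"rz":0},{"fingers":0.06,"x":0.0405,"y":-0.0416,"z":0,"rx":0,"ry":0,"rz":0},{"fingers":0.06,"x":0.0405,"y":-0.0416,"z":0,"rx":0,"ry":0,"rz":0},{"fingers":0.06,"x":0,"y":0,"z":0,"rx":0,"ry":0,"rz":-10.3},{"fingers":0.06,"x":0,"y":0,"z":0,"rx":0,"ry":0,"rz":-10.3},{"fingers":0.06,"x":0,"y":0,"z":0,"rx":0,"ry":0,"rz":-10.3},{"fingers":0.06,"x":0,"y":0,"z":0,"rx":0,"ry":0,"rz":-10.3}]' 30
python3 -m jog '[{"fingers":0.06,"x":0,"y":0,"z":0,"rx":0,"ry":0,"rz":-10.3},{"fingers":0.06,"x":0,"y":0,"z":0,"rx":0,"ry":0,"rz":-10.3},{"fingers":0.06,"x":0,"y":0,"z":0,"rx":0,"ry":0,"rz":-10.3},{"fingers":0.06,"x":0,"y":0,"z":0,"rx":0,"ry":0,"rz":0}]'
python3 - <<'E'
from bench import r
import numpy as np
from scipy.spatial.transform import Rotation as R
for c in("scene","top"):
    r.grab_frame(c)
    for n in("leg_post","leg_hinge"): print(c,n,[(np.round(q["xyz"],3).tolist(),round(q["score"],2)) for q in r.landmark_of(n,c)[:2]])
o=r.get_obs();print(R.from_rotvec(o["orientation"]).as_matrix().round(3),np.round(o["joints"],2))
E
```

```text
clock: 3.3
tcp_pos: [0.5134, -0.0374, 0.2314]
orientation: [2.749, 1.521, 0.0]
contact_force: [0.1, 0.2, -0.2]
grip_width: 0.06
gripper_force: 0.0
clock: 3.8
tcp_pos: [0.5134, -0.0375, 0.2314]
orientation: [2.253, 2.19, 0.0]
contact_force: [0.6, -0.3, -0.5]
grip_width: 0.06
gripper_force: 0.0
scene leg_post [([0.517, -0.033, 0.097], 0.76)]
scene leg_hinge [([0.612, -0.027, 0.029], 0.96)]
top leg_post []
top leg_hinge [([0.625, 0.127, 0.001], 0.44)]
[[ 0.028  1.     0.   ]
 [ 1.    -0.028 -0.   ]
 [-0.     0.    -1.   ]] [ 0.44  0.26 -0.57  1.9   0.17  1.02 -0.23]
```

```bash
python3 -m jog '[{"fingers":0.06,"x":0.001,"y":0.001,"z":0.06,"rx":0,"ry":0,"rz":0},{"fingers":0.06,"x":0,"y":0,"z":0.05,"rx":0,"ry":0,"rz":0},{"fingers":0.06,"x":0,"y":0,"z":0.035,"rx":0,"ry":0,"rz":0},{"fingers":0.06,"x":0,"y":0,"z":0.03,"rx":0,"ry":0,"rz":0},{"fingers":0.0,"x":0,"y":0,"z":0,"rx":0,"ry":0,"rz":0},{"fingers":0.0,"x":0,"y":0,"z":0,"rx":0,"ry":0,"rz":0},{"fingers":0.0,"x":0,"y":0,"z":0,"rx":0,"ry":0,"rz":0},{"fingers":0.0,"x":0,"y":0,"z":0,"rx":0,"ry":0,"rz":0}]' 30
```

```text
clock: 5.1
tcp_pos: [0.5137, -0.0366, 0.0576]
orientation: [2.251, 2.191, -0.002]
contact_force: [-5.2, -0.3, 6.4]
grip_width: 0.0124
gripper_force: 29.3
```

```bash
python3 -m jog '[{"fingers":0.0,"x":-0.0164,"y":0.0013,"z":0,"rx":0,"ry":0,"rz":-9},{"fingers":0.0,"x":-0.0164,"y":0.0013,"z":0,"rx":0,"ry":0,"rz":-9},{"fingers":0.0,"x":-0.0164,"y":0.0013,"z":0,"rx":0,"ry":0,"rz":-9},{"fingers":0.0,"x":-0.0164,"y":0.0013,"z":0,"rx":0,"ry":0,"rz":-9},{"fingers":0.0,"x":-0.0164,"y":0.0013,"z":0,"rx":0,"ry":0,"rz":-9},{"fingers":0.0,"x":-0.0164,"y":0.0013,"z":0,"rx":0,"ry":0,"rz":-9},{"fingers":0.0,"x":-0.0164,"y":0.0013,"z":0,"rx":0,"ry":0,"rz":-9},{"fingers":0.0,"x":0,"y":0,"z":0,"rx":0,"ry":0,"rz":0}]' 30
```

```text
clock: 6.1
tcp_pos: [0.5741, -0.1237, 0.0577]
orientation: [0.763, 3.041, 0.02]
contact_force: [9.8, 17.2, -10.5]
grip_width: 0.0131
gripper_force: 31.5
```

```bash
python3 -m jog '[{"fingers":0.0,"x":-0.0164,"y":0.0013,"z":0,"rx":0,"ry":0,"rz":-9},{"fingers":0.0,"x":-0.0164,"y":0.0013,"z":0,"rx":0,"ry":0,"rz":-9},{"fingers":0.05,"x":0,"y":0,"z":0,"rx":0,"ry":0,"rz":0},{"fingers":0.05,"x":0,"y":0,"z":0,"rx":0,"ry":0,"rz":0},{"fingers":0.05,"x":0,"y":0,"z":0,"rx":0,"ry":0,"rz":0},{"fingers":0.05,"x":0,"y":0,"z":0,"rx":0,"ry":0,"rz":0}]' 30
python3 - <<'E'
from bench import r
import numpy as np,cv2
for c in("scene","top"):
    p,d=r.grab_frame(c)
    cv2.imwrite(f"pics/{c}1.png",p[:,:,::-1])
    for n in("leg_post","leg_hinge"): print(c,n,[(np.round(q["xyz"],3).tolist(),round(q["score"],2)) for q in r.landmark_of(n,c)[:2]])
E
```

```text
clock: 6.85
tcp_pos: [0.6, -0.143, 0.0567]
orientation: [0.29, 3.128, -0.002]
contact_force: [-0.5, 0.1, -0.1]
grip_width: 0.0498
gripper_force: 0.0
scene leg_post [([0.618, -0.132, 0.099], 0.91), ([0.687, 0.386, -0.002], 0.65)]
scene leg_hinge [([0.615, -0.026, 0.03], 0.84)]
top leg_post []
top leg_hinge [([0.618, -0.026, 0.029], 0.47), ([0.41, 0.377, -0.003], 0.21)]
```

View pics/scene1.png

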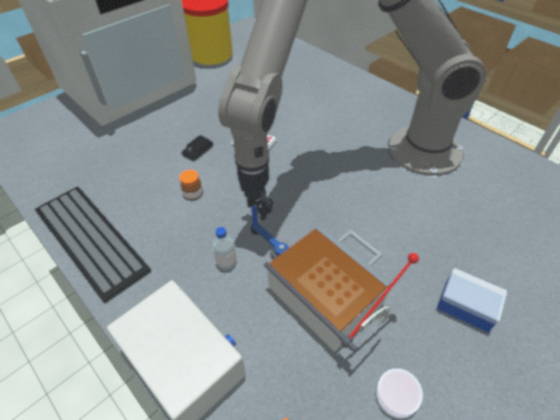

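The picture shows the leg straight out: post at about (258,208), hinge at (281,247). The post is loose between the open fingers, so the leg is home. Next is the handle.

```bash
python3 -m jog '[{"fingers":0.05,"x":0,"y":0,"z":-0.05,"rx":0,"ry":0,"rz":0},{"fingers":0.05,"x":0,"y":0,"z":-0.05,"rx":0,"ry":0,"rz":0},{"fingers":0.05,"x":0,"y":0,"z":-0.05,"rx":0,"ry":0,"rz":0},{"fingers":0.03,"x":0.0296,"y":0.05,"z":0,"rx":0,"ry":0,"rz":0},{"fingers":0.03,"x":0.0296,"y":0.05,"z":0,"rx":0,"ry":0,"rz":0},{"fingers":0.03,"x":0.0296,"y":0.05,"z":0,"rx":0,"ry":0,"rz":0},{"fingers":0.026,"x":0.0296,"y":0.05,"z":0,"rx":0,"ry":0,"rz":0},{"fingers":0.026,"x":0.0296,"y":0.05,"z":0,"rx":0,"ry":0,"rz":0}]' 30
python3 -m jog '[{"fingers":0.026,"x":0,"y":0,"z":0,"rx":0,"ry":0,"rz":10.1},{"fingers":0.026,"x":0,"y":0,"z":0,"rx":0,"ry":0,"rz":10.1},{"fingers":0.026,"x":0,"y":0,"z":0,"rx":0,"ry":0,"rz":10.1},{"fingers":0.026,"x":0,"y":0,"z":0,"rx":0,"ry":0,"rz":10.1},{"fingers":0.026,"x":0,"y":0,"z":0,"rx":0,"ry":0,"rz":10.1},{"fingers":0.026,"x":0,"y":0,"z":0,"rx":0,"ry":0,"rz":10.1},{"fingers":0.026,"x":0,"y":0,"z":0,"rx":0,"ry":0,"rz":10.1},{"fingers":0.026,"x":0,"y":0,"z":0,"rx":0,"ry":0,"rz":10.1}]'
python3 - <<'E'
from bench import r
import numpy as np,cv2
from scipy.spatial.transform import Rotation as R
for c in("scene","top"):
    p,d=r.grab_frame(c)
    cv2.imwrite(f"pics/{c}2.png",p[:,:,::-1])
    for n in("leg_post","lid_handle","lid_hinge","marker_tip"): print(c,n,[(np.round(q["xyz"],3).tolist(),round(q["score"],2)) for q in r.landmark_of(n,c)[:2]])
o=r.get_obs();print(R.from_rotvec(o["orientation"]).as_matrix().round(3),np.round(o["joints"],2))
p,d=r.grab_frame("scene");cv2.imwrite("pics/c2.png",cv2.resize(p[190:300,280:440,::-1],None,fx=5,fy=5))
E
```

```text
clock: 8.15
tcp_pos: [0.4994, 0.1321, 0.2065]
orientation: [0.288, 3.128, -0.0]
contact_force: [0.3, 0.3, -0.6]
grip_width: 0.0262
gripper_force: 0.0
clock: 9.15
tcp_pos: [0.5001, 0.1307, 0.2063]
orientation: [2.253, 2.189, -0.0]
contact_force: [0.1, -0.7, 0.4]
grip_width: 0.0261
gripper_force: 0.0
scene leg_post [([0.62, -0.134, 0.102], 0.62)]
scene lid_handle [([0.497, 0.13, 0.09], 0.56)]
scene lid_hinge [([0.707, 0.126, 0.097], 0.72)]
scene marker_tip [([0.536, 0.259, 0.213], 0.95)]
top leg_post [([0.616, -0.134, 0.1], 0.49)]
top lid_handle [([0.5, 0.13, 0.096], 0.77)]
top lid_hinge [([0.706, 0.125, 0.094], 0.57)]
top marker_tip [([0.406, 0.377, -0.005], 0.54)]
[[ 0.022  1.    -0.   ]
 [ 1.    -0.022  0.   ]
 [ 0.    -0.    -1.   ]] [ 0.21  0.32 -0.7   1.92  0.25  0.99 -0.63]
```

View pics/c2.png

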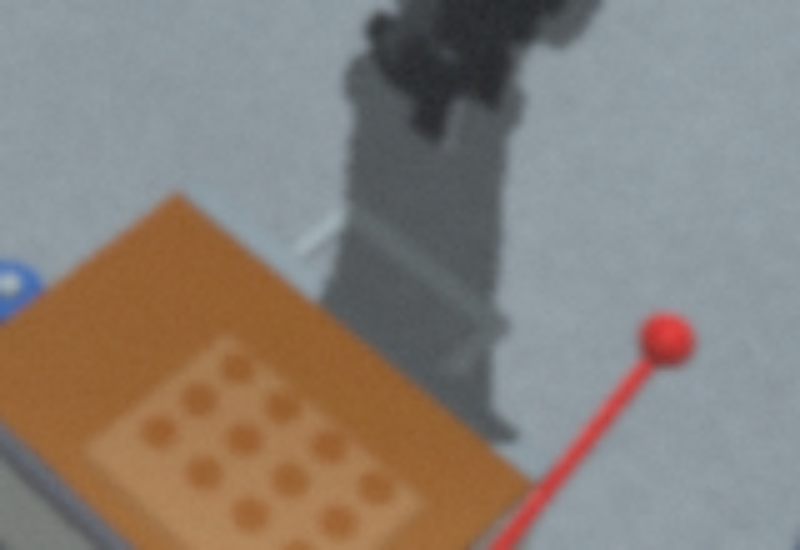

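The view shows the fingers above the bar, with the bar at about (430,265) in the crop and clear of the red arm.

```bash
python3 -m jog '[{"fingers":0.026,"x":0,"y":-0.001,"z":0.05,"rx":0,"ry":0,"rz":0},{"fingers":0.026,"x":0,"y":0,"z":0.04,"rx":0,"ry":0,"rz":0},{"fingers":0.026,"x":0,"y":0,"z":0.015,"rx":0,"ry":0,"rz":0},{"fingers":0.026,"x":0,"y":0,"z":0.01,"rx":0,"ry":0,"rz":0},{"fingers":0.026,"x":0,"y":0,"z":0,"rx":0,"ry":0,"rz":0}]' 40
```

```text
clock: 10.32
tcp_pos: [0.4997, 0.1308, 0.0917]
orientation: [2.247, 2.196, 0.001]
contact_force: [0.7, 1.2, 1.0]
grip_width: 0.0263
gripper_force: 0.0
```

```bash
python3 -m jog '[{"fingers":0.026,"x":0,"y":0,"z":0.008,"rx":0,"ry":0,"rz":0},{"fingers":0.026,"x":0,"y":0,"z":0.008,"rx":0,"ry":0,"rz":0},{"fingers":0.026,"x":0,"y":0,"z":0,"rx":0,"ry":0,"rz":0},{"fingers":0.0,"x":0,"y":0,"z":0,"rx":0,"ry":0,"rz":0},{"fingers":0.0,"x":0,"y":0,"z":0,"rx":0,"ry":0,"rz":0},{"fingers":0.0,"x":0,"y":0,"z":0,"rx":0,"ry":0,"rz":0}]' 40
```

```text
clock: 11.08
tcp_pos: [0.4979, 0.1306, 0.0753]
orientation: [-2.246, -2.195, 0.003]
contact_force: [-5.0, 0.5, 4.4]
grip_width: 0.0108
gripper_force: 39.1
```

Run:
```python
import numpy as np
L,g=.21,.0187
def tcp(t):
    f=t/2;return np.array([-L*np.cos(t)-g*np.sin(f),L*np.sin(t)-g*np.cos(f)])
T=np.radians(np.array([0,1.5,5,10,15,20,25,30,33,34.6]))
for a,b in zip(T,T[1:]):
    d=tcp(b)-tcp(a);f=a/2
    print(round(np.degrees(b),1),"y %.4f z %.4f rx %.2f"%(d@[np.cos(f),-np.sin(f)],d@[-np.sin(f),-np.cos(f)],np.degrees(b-a)/2), (tcp(b)-tcp(0)).round(4))
```

```text
1.5 y -0.0002 z -0.0055 rx 0.75 [-0.0002  0.0055]
5.0 y -0.0000 z -0.0128 rx 1.75 [-0.      0.0183]
10.0 y 0.0008 z -0.0183 rx 2.50 [0.0016 0.0365]
15.0 y 0.0016 z -0.0182 rx 2.50 [0.0047 0.0545]
20.0 y 0.0024 z -0.0181 rx 2.50 [0.0094 0.0721]
25.0 y 0.0031 z -0.0179 rx 2.50 [0.0156 0.0892]
30.0 y 0.0039 z -0.0177 rx 2.50 [0.0233 0.1056]
33.0 y 0.0026 z -0.0105 rx 1.50 [0.0286 0.1151]
34.6 y 0.0015 z -0.0056 rx 0.80 [0.0316 0.1201]
```

```bash
python3 -m jog '[{"fingers":0,"x":0,"y":-0.0002,"z":-0.0055,"rx":0.75,"ry":0,"rz":0},{"fingers":0,"x":0,"y":0,"z":-0.0128,"rx":1.75,"ry":0,"rz":0},{"fingers":0,"x":0,"y":0.0008,"z":-0.0183,"rx":2.5,"ry":0,"rz":0},{"fingers":0,"x":0,"y":0.0016,"z":-0.0182,"rx":2.5,"ry":0,"rz":0},{"fingers":0,"x":0,"y":0,"z":0,"rx":0,"ry":0,"rz":0}]' 40
```

```text
clock: 11.7
tcp_pos: [0.5027, 0.1305, 0.1305]
orientation: [-2.176, -2.126, 0.144]
contact_force: [-7.4, 0.5, 0.7]
grip_width: 0.0101
gripper_force: 39.6
```

```bash
python3 -m jog '[{"fingers":0,"x":0,"y":0.0024,"z":-0.0181,"rx":2.5,"ry":0,"rz":0},{"fingers":0,"x":0,"y":0.0031,"z":-0.0179,"rx":2.5,"ry":0,"rz":0},{"fingers":0,"x":0,"y":0.0039,"z":-0.0177,"rx":2.5,"ry":0,"rz":0},{"fingers":0,"x":0,"y":0.0026,"z":-0.0105,"rx":1.5,"ry":0,"rz":0},{"fingers":0,"x":0,"y":0.0015,"z":-0.0056,"rx":0.8,"ry":0,"rz":0},{"fingers":0,"x":0,"y":0,"z":0,"rx":0,"ry":0,"rz":0},{"fingers":0,"x":0,"y":0,"z":0,"rx":0,"ry":0,"rz":0},{"fingers":0,"x":0,"y":0,"z":0,"rx":0,"ry":0,"rz":0}]' 40
python3 - <<'E'
from bench import r
import numpy as np,cv2
for c in("scene","top"):
    p,d=r.grab_frame(c)
    for n in("leg_post","lid_handle","lid_hinge","marker_tip"): print(c,n,[(np.round(q["xyz"],3).tolist(),round(q["score"],2)) for q in r.landmark_of(n,c)[:2]])
    if c=="scene": cv2.imwrite("pics/c3.png",cv2.resize(p[150:360,220:460,::-1],None,fx=2.8,fy=2.8))
E
```

```text
clock: 12.7
tcp_pos: [0.529, 0.1297, 0.1958]
orientation: [-2.078, -2.032, 0.314]
contact_force: [-8.0, -0.6, 2.5]
grip_width: 0.0103
gripper_force: 39.8
scene leg_post [([0.616, -0.132, 0.097], 0.94)]
scene lid_handle [([0.534, 0.128, 0.208], 0.88)]
scene lid_hinge [([0.707, 0.127, 0.096], 0.94)]
scene marker_tip [([0.537, 0.26, 0.212], 0.9)]
top leg_post [([0.655, -0.368, -0.0], 0.6), ([0.614, -0.134, 0.099], 0.59)]
top lid_handle [([0.651, -0.37, 0.002], 0.41)]
top lid_hinge [([0.706, 0.124, 0.093], 0.61)]
top marker_tip [([0.541, 0.259, 0.217], 0.49)]
```

View pics/c3.png

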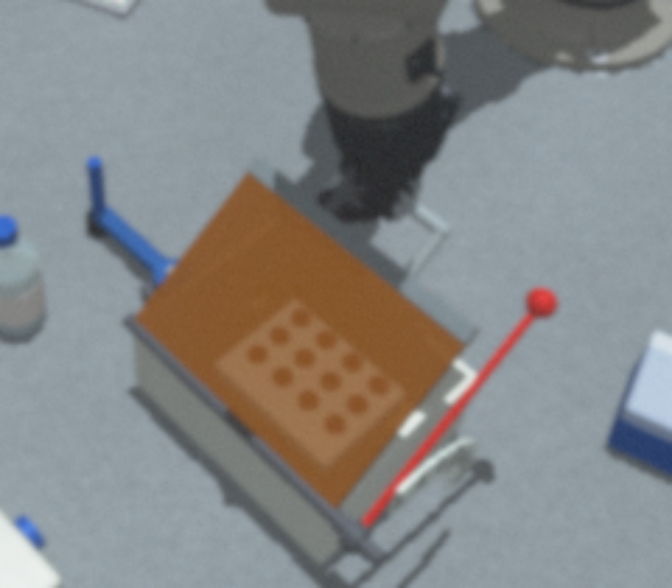

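The lid is held up, with the left end of the bar at about (445,232) in the crop, the ball at (541,302) and the leg straight out. I'll check the lid and arm angles from the depth image.

```bash
cat > chk.py <<'E'
from bench import r
import numpy as np,cv2
K=r.get_calibration("scene");M=K["mtx"];E=K["extrinsics"]
p,d=r.grab_frame("scene");h=cv2.cvtColor(p,cv2.COLOR_RGB2HSV).astype(int)
v,u=np.mgrid[:420,:560]
P=np.stack([(u-M[0,2])/M[0,0]*d,(v-M[1,2])/M[1,1]*d,d],-1)@E[:3,:3].T+E[:3,3]
x,y,z=P[...,0],P[...,1],P[...,2]
reg=(d>0)&(x>.5)&(x<.75)&(y>.0)&(y<.29)&(z>.07)
am=reg&(h[...,0]>5)&(h[...,0]<18)&(h[...,1]>110)&(y<.23)
am=cv2.erode(am.astype(np.uint8),np.ones((5,5)))>0
A=P[am];c=A.mean(0);n=np.linalg.svd(A-c,full_matrices=False)[2][2];n*=np.sign(n[2])
print("lid",am.sum(),"normal",n.round(3),"angle",np.arctan2(np.hypot(n[0],n[1]),n[2]))
rd=reg&((h[...,0]<5)|(h[...,0]>172))&(h[...,1]>150)&(y>.23)
B=P[rd];ball=B[B[:,2]>np.percentile(B[:,2],60)]
s=np.polyfit(B[:,0],B[:,2],1,w=None);print("arm",rd.sum(),np.arctan(-s[0]),B.max(0))
o=r.get_obs();print(o["tcp_pos"],o["gripper_force"],o["clock"])
E
python3 chk.py
```

```text
lid 5222 normal [ 0.562 -0.017  0.827] angle 0.5975171693806668
arm 218 0.6310134335832206 [0.70181886 0.26870577 0.22653546]
[0.52904058 0.12967043 0.19578254] 39.76890027523041 13.25
```

```bash
python3 -m jog '[{"fingers":0,"x":0,"y":0.0006,"z":-0.002,"rx":0.3,"ry":0,"rz":0},{"fingers":0,"x":0,"y":0,"z":0,"rx":0,"ry":0,"rz":0},{"fingers":0,"x":0,"y":0,"z":0,"rx":0,"ry":0,"rz":0},{"fingers":0,"x":0,"y":0,"z":0,"rx":0,"ry":0,"rz":0},{"fingers":0,"x":0,"y":0,"z":0,"rx":0,"ry":0,"rz":0}]' 40
python3 chk.py && python3 -c "
from bench import r
print(r.hand_in())"
```

```text
clock: 13.88
tcp_pos: [0.5301, 0.1297, 0.1975]
orientation: [-2.075, -2.029, 0.319]
contact_force: [-7.0, -0.5, 3.0]
grip_width: 0.0102
gripper_force: 39.8
lid 5253 normal [ 0.571 -0.017  0.821] angle 0.6080822868908164
arm 218 0.6283423417847531 [0.70261062 0.26878995 0.2268192 ]
[0.53015621 0.12962273 0.19750415] 39.784015417099 13.925
the job is handed in; nothing more can be done
None
```

I handed the job in at about 14 s with the leg snapped home and the gripper holding the lid at about 0.61 rad; I measured the marker arm at 0.60–0.63 rad, and the hand-in returned no verdict.

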